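# Open the plug tub and refill it from the scoop

## Robot

A 7-joint arm with a two-finger parallel gripper is mounted at the origin on a cart in front of the work surface, level with it; the furniture and walls round the work are solid. World frame = base frame: x ahead of the robot, y to its left, z up, the work surface at z = 0. Lengths are in mm, angles in rad, forces in N, time in s.
With the tool pointing down it reaches from about 350 to 900 mm from the base axis. Payload 19.9 kg.
Tool frame: the origin (TCP) lies at the very end of the fingers, on their centre line; the grasp point (between the pads) lies 19 mm behind it; z points along the fingers, y is the line along which they close (so a half turn about z gives the same grasp; the last joint's range is limited). The gripper opens to 94 mm and grips with 3 to 60 N. Pads are 16 mm wide; open, the fingers measure 119 mm over their backs; the gripper's body (75 mm by 177 mm) begins 78 mm behind the grasp point.
Start: joints at [1.065, 0.417, -0.01, 1.614, 0.005, 1.111, -0.053], TCP at [279.584, -558.956, 205.425] pointing down, gripper open.
Joint ranges: [-2.81, 2.81], [-0.39, 2.02], [-1.27, 1.25], [0.06, 2.57], [-1.19, 4.33], [0.19, 2], [-2.82, 2.82]. Speed limits (rad/s): [1.89, 1.89, 2.39, 2.39, 3.01, 3.01, 3.01].

## Interface

Orientations are given as a rotation vector (axis times angle).
In Python, from workcell import bot, camera, camera_model, spotter gives the robot as it stands. The module is installed in compiled form; this text tells all that it offers.
- The arm moves only by the tool play_rows, never from a script. Its argument "steps" is a list of rows, each a list of 7 numbers: the closure, from -1 (fully open) to 1 (shut), then the shift along the tool's x, y, z in mm, then the turn, a rotation vector about the tool's x, y, z in rad. In form: [[fingers, dx, dy, dz, rx, ry, rz], ...]. A call has 1 to 8 rows; each row is the pose to reach, as a shift and turn from the pose commanded when the call began, along the tool's axes at that moment; what a row does not reach only later rows make up. A row lasts 1/10 s, in which the tool goes at most 50 mm and 8.59 degrees, less where a joint would pass 70% of its speed; a pose out of reach is approached as far as the arm can. A call with a gripper value outside its range is refused whole. The fingers move at their own pace and stop on an object; the grip force is fixed at half the most. Time passes only in rows, so rows that repeat a pose let the fingers close. It gives the time, the measured TCP pose, the force, the opening and the grip force at its end, in the units of the state.
- bot.observe(): the state, without advancing time (a new reading comes with each control period).
- camera(name): name is "side" or "top"; returns the picture (384x512x3 uint8, blue, green, red); there is no depth.
- camera_model(name): a dict with "fx", "fy", "cx", "cy" (pixels), "R" (3x3) and "t" (3): a world point X has camera coordinates R X + t. Camera axes: x right, y down, z forward; pixel columns grow to the right and rows downward; lengths in mm; the calibration is good to about 2 mm. A picture is of the moment at which its call begins. camera_model takes no time and is no camera call.
- bot.hand_in(): hands the job in; it is judged then, once.
Trained networks look in the newest picture that a camera, given by its name, has taken for a name from the list of things; names that differ only in an ending like _2 or _b are one class to them, and where a whole thing is asked for, a point or a joint stands for the part that bears it (a point fixed in the world has none). Each returns a list of dicts, best first, with "conf" (0 to 1); they miss things now and then, are a little off and sometimes report something else, mostly with a low value. They report only what shows in the picture. A call takes as long as a camera call.
- spotter.boxes_of(camera, label): "centre" ([column, row] in pixels, amid what is visible of it).
The state is a dict: "time_s": time; "joints": joint angles; "joint_velocities": joint speeds; "joint_torque": joint torques, N m; "tcp_pos": TCP position; "orientation": TCP orientation; "contact_force": force on the tool from outside, world axes, zero at the start; "moment": the same for the moment, N m; "opening": opening from 0.0 (shut) to 1.0 (fully open); "grip_force": force on a finger pad.
Only numpy, scipy, OpenCV 4.12 (cv2) and the standard library are available. Lean on these libraries where they do the work, as an engineer would, in place of code of your own. Each camera call takes 0.05 s, during which the arm holds its last target. There are 200 camera calls.

## Task

Lift the loose lid off the tub and lay it, handle up, flat inside the border of the slanted lid rest. Then pick up the scoop by its handle, tip all three masking plugs out of it into the open tub, and stand the empty scoop upright back on the table top. Leave the paint tin and the two cups where they stand.

Things in the scene. Friction and masses are not known exactly. Their poses are not given: they have to be found in the camera images.
- tub: Round grey plastic tub, fixed to the table by a 124 mm round foot plate: outside diameter 108 mm, inside diameter 100 mm, 90 mm high, inner floor 6 mm up. Origin: centre of its underside, z up.
- lid: Loose round grey lid, on the tub at first: 124 mm across, 17 mm high, hollow skirt (3 mm wall, 12 mm deep) loosely over the tub's rim. Black bridge handle on top: bar 68 mm long (lid's x), 14 mm thick (y), 14 mm high, middle 47 mm above the origin, 23 mm open space under it between end posts. Origin: centre of the skirt's lower edge; z up through the handle.
- lid_handle (a point): Middle of the lid's handle bar, 47 mm above the lid's origin along its z; axes as the lid's.
- rest_seat: Plywood top plate of the fixed lid rest, 154 mm square, sloping 30 degrees, low edge roughly to the robot's right, with a wooden border 8 mm wide and 12 mm high; the recess inside is 138 x 138 mm. Origin: middle of the recess on the plate's upper face, 62 mm above the table. z: the plate's normal (leaning to the low side); x: up the slope; y: along the level edge.
- scoop: Loose aluminium scoop tray, 140 mm long (x), 76 mm wide (y), floor 3 mm thick, walls 30 mm high at both sides and the back (-x); the front (+x) is open, no lip. Bridge handle over its middle: straps outside the side walls carry a wooden bar 84 mm long along y, 16 mm thick along x, 18 mm high, middle 85 mm above the origin. Origin: centre of the underside; z up.
- scoop_handle (a point): Middle of the scoop's handle bar, 85 mm above the scoop's origin; axes as the scoop's.
- scoop_spout (a point): Middle of the open front edge of the scoop's floor, 70 mm ahead (+x) of its origin and 3 mm above its underside.
- plug_0: One of three black tapered rubber masking plugs, 29 mm across, 26 mm high, standing in the scoop at first. Origin: centre of its underside.
- plug_1: One of three black tapered rubber masking plugs, 29 mm across, 26 mm high, standing in the scoop at first. Origin: centre of its underside.
- plug_2: One of three black tapered rubber masking plugs, 29 mm across, 26 mm high, standing in the scoop at first. Origin: centre of its underside.
- paint_tin: Paint tin, 68 mm across, 77 mm high, a bystander. Origin: centre of its underside.
- viscosity_cup: Small grey stepped cup, 56 mm across, 53 mm high, a bystander. Origin: centre of its underside.
- mixing_cup: White mixing cup, 70 mm across, 82 mm high, a bystander. Origin: centre of its underside.

How it is judged (in metres and radians):
On the way, in this order (a step that is already met when the one before it is completed fails the run):
1. the lid lies flat in the rest's recess, handle up, let go (z of lid in the frame of rest_seat between -0.004 and 0.006 m and angle between the z axis of lid and the z axis of rest_seat, either way round below 0.1 rad and angle between lid's own z axis and vertical below 1 rad and x of lid in the frame of rest_seat between -0.014 and 0.014 m and y of lid in the frame of rest_seat between -0.014 and 0.014 m and contact force between lid and the fingers below 0.1 N and linear speed of lid below 0.02 m/s), for 0.2 s.
2. the scoop is tipped by more than 25 degrees with its spout over the tub (angle between scoop's own z axis and vertical above 0.436 rad and horizontal distance between scoop_spout and tub below 0.1 m and height (world z) of scoop_spout above 0.07 m), for 0.1 s.
At the end, for the whole second after the job is handed in: Lid handle up, flat on the slanted plate (0.10 rad, 6 mm), within 14 mm of the recess middle each way; all three plugs inside the tub below its rim; scoop upright (0.08 rad) with its underside on the table top (6 mm); all at rest (z of lid in the frame of rest_seat between -0.004 and 0.006 m and angle between the z axis of lid and the z axis of rest_seat, either way round below 0.1 rad and angle between lid's own z axis and vertical below 1 rad and x of lid in the frame of rest_seat between -0.014 and 0.014 m and y of lid in the frame of rest_seat between -0.014 and 0.014 m and linear speed of each of lid, scoop below 0.02 m/s and horizontal distance between each of plug_0, plug_1, plug_2 and tub below 0.05 m and height (world z) of each of plug_0, plug_1, plug_2 below 0.08 m and linear speed of each of plug_0, plug_1, plug_2 below 0.03 m/s and angle between scoop's own z axis and vertical below 0.08 rad and height (world z) of scoop between -0.006 and 0.006 m); the robot touches nothing.
It fails at once if the paint tin is displaced by more than 20 mm or tipped (distance of paint_tin from where it was at the start of the episode above 0.02 m or angle between paint_tin's own z axis and vertical above 0.3 rad).
It fails at once if the small cup is displaced by more than 20 mm or tipped (distance of viscosity_cup from where it was at the start of the episode above 0.02 m or angle between viscosity_cup's own z axis and vertical above 0.3 rad).
It fails at once if the mixing cup is displaced by more than 20 mm or tipped (distance of mixing_cup from where it was at the start of the episode above 0.02 m or angle between mixing_cup's own z axis and vertical above 0.3 rad).
It also fails if it takes over 67 s, if anything falls off the work surface, if the arm or the gripper's body presses on something with over 40 N, if the wrist force passes 120 N, or if a joint passes its speed limit or range.

## Working session

There is one attempt and no reset: what is moved stays moved. The work goes in short steps, Python scripts to look and compute and a tool call to move; the robot and the scene stay as the last step left them, time stands still between calls to the robot, and variables do not carry over. Pictures are saved under pics/ and viewed, at most 10 in all, crops included, and the job is handed in when it is done.

Besides the shell and the picture viewer there is one more tool, called as a command line: name --pt "numbers of a row" for each row, then --argument value for the rest. play_rows: Moves the arm, as the interface text tells. Its arguments: {"type":"object","properties":{"steps":{"type":"array"}},"required":["steps"]}

```bash
mkdir -p pics
cat > h.py <<'E'
import numpy as np, cv2
from workcell import bot, camera, camera_model, spotter
from scipy.spatial.transform import Rotation as Ro
def ray(cam,px,z):
    m=camera_model(cam);R=np.array(m["R"]);t=np.array(m["t"])
    d=R.T@np.array([(px[0]-m["cx"])/m["fx"],(px[1]-m["cy"])/m["fy"],1]);c=-R.T@t
    return c+d*(z-c[2])/d[2]
def proj(cam,X):
    m=camera_model(cam);p=np.array(m["R"])@np.array(X,float)+np.array(m["t"])
    return np.array([m["fx"]*p[0]/p[2]+m["cx"],m["fy"]*p[1]/p[2]+m["cy"]])
E
python3 - <<'E'
from h import *
for c in("top","side"):
    im=camera(c);cv2.imwrite(f"pics/{c}0.png",im)
    m=camera_model(c);print(c,-np.array(m["R"]).T@np.array(m["t"]),m["fx"],np.round(m["R"],2).tolist())
H=dict(tub=85,lid=90,lid_handle=140,rest_seat=62,scoop=15,scoop_handle=94,scoop_spout=3,plug_0=29,paint_tin=77,viscosity_cup=53,mixing_cup=82)
for n,z in H.items():
    for c in("top","side"):
        print(n,c,[(np.round(b["centre"]).tolist(),round(b["conf"],2),np.round(ray(c,b["centre"],z)).tolist()[:2]) for b in spotter.boxes_of(c,n)[:3]])
s=bot.observe();print(s["tcp_pos"],s["orientation"],s["time_s"],s["opening"])
E
```

```text
top [ 344.90289019   45.31931241 1124.14204732] 435.98661287193283 [[0.0, -1.0, 0.01], [-0.98, -0.0, -0.18], [0.18, -0.01, -0.98]]
side [1413.83298702    3.6937429   821.74345116] 482.261515032521 [[0.03, 1.0, -0.01], [0.63, -0.03, -0.78], [-0.78, 0.02, -0.63]]
tub top [([291.0, 195.0], 0.49, [522.0, -30.0]), ([359.0, 138.0], 0.18, [666.0, -201.0])]
tub side [([223.0, 248.0], 0.62, [684.0, -32.0])]
lid top [([303.0, 170.0], 0.87, [584.0, -61.0])]
lid side [([212.0, 217.0], 0.7, [588.0, -58.0])]
lid_handle top [([303.0, 172.0], 0.94, [569.0, -55.0])]
lid_handle side [([210.0, 217.0], 0.97, [645.0, -57.0])]
rest_seat top [([226.0, 166.0], 0.78, [600.0, 130.0])]
rest_seat side [([287.0, 220.0], 0.76, [576.0, 117.0])]
scoop top [([246.0, 238.0], 0.88, [424.0, 79.0])]
scoop side [([266.0, 193.0], 0.65, [413.0, 77.0])]
scoop_handle top [([246.0, 234.0], 0.82, [428.0, 76.0])]
scoop_handle side [([264.0, 194.0], 0.93, [517.0, 66.0])]
scoop_spout top [([361.0, 140.0], 0.73, [686.0, -227.0]), ([241.0, 234.0], 0.72, [436.0, 92.0])]
scoop_spout side [([211.0, 218.0], 0.73, [495.0, -68.0]), ([266.0, 196.0], 0.6, [411.0, 77.0])]
plug_0 top [([267.0, 234.0], 0.61, [435.0, 27.0]), ([254.0, 242.0], 0.41, [413.0, 59.0])]
plug_0 side [([211.0, 216.0], 0.6, [517.0, -66.0]), ([260.0, 199.0], 0.56, [456.0, 60.0])]
paint_tin top [([178.0, 255.0], 0.93, [380.0, 239.0])]
paint_tin side [([328.0, 176.0], 0.7, [426.0, 235.0])]
viscosity_cup top [([240.0, 234.0], 0.75, [432.0, 92.0]), ([361.0, 142.0], 0.56, [665.0, -212.0]), ([176.0, 252.0], 0.49, [387.0, 248.0])]
viscosity_cup side [([138.0, 257.0], 0.52, [672.0, -219.0])]
mixing_cup top [([159.0, 135.0], 0.55, [674.0, 295.0]), ([178.0, 254.0], 0.44, [381.0, 238.0])]
mixing_cup side [([374.0, 246.0], 0.66, [686.0, 293.0])]
[ 279.60442866 -558.94179912  205.432395  ] [-3.05742623e+00 -7.22026251e-01  7.15376265e-05] 1.2 1.0045142115268348
```

View pics/top0.png

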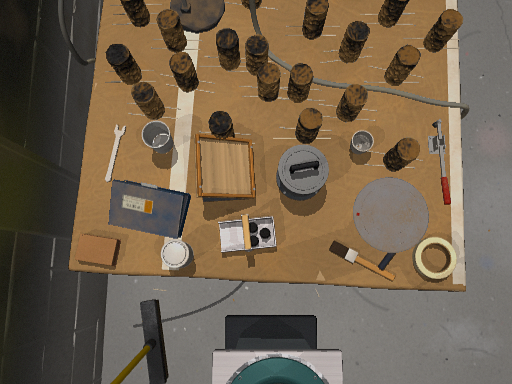

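View pics/side0.png

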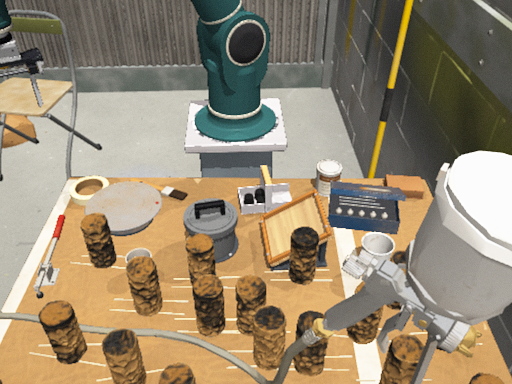

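Both views agree: lid near (588,-58), rest near (600,125), scoop near (424,77) with its plugs on the right of the handle. Zooming in for the orientations.

Run:
```python
import cv2,numpy as np
t=cv2.imread("pics/top0.png");s=cv2.imread("pics/side0.png")
def crop(im,x,y,w,h,f,W,H):
    c=cv2.resize(im[y:y+h,x:x+w],None,fx=f,fy=f,interpolation=cv2.INTER_CUBIC)
    for i in range(0,w,10):
        cv2.putText(c,str(x+i),(i*f,8),0,.28,(0,0,255),1);cv2.line(c,(i*f,10),(i*f,14),(0,0,255),1)
    for i in range(0,h,10):
        cv2.putText(c,str(y+i),(0,i*f+4),0,.28,(0,0,255),1);cv2.line(c,(18,i*f),(22,i*f),(0,0,255),1)
    o=np.zeros((H,W,3),np.uint8);o[:c.shape[0],:c.shape[1]]=c[:H,:W];return o
a=np.hstack([crop(t,190,125,66,80,5,400,400)[:, :330],crop(t,270,140,60,66,7,470,400)[:, :420]])
a=np.hstack([a,np.zeros((400,50,3),np.uint8)])
cv2.imwrite("pics/c1.png",np.vstack([a[:, :800],np.zeros((200,800,3),np.uint8)])[:470])
cv2.imwrite("pics/c2.png",np.hstack([crop(t,212,207,70,60,6,430,400),crop(s,230,160,70,60,5,360,400)]))
```

```text
(no output)
```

View pics/c1.png

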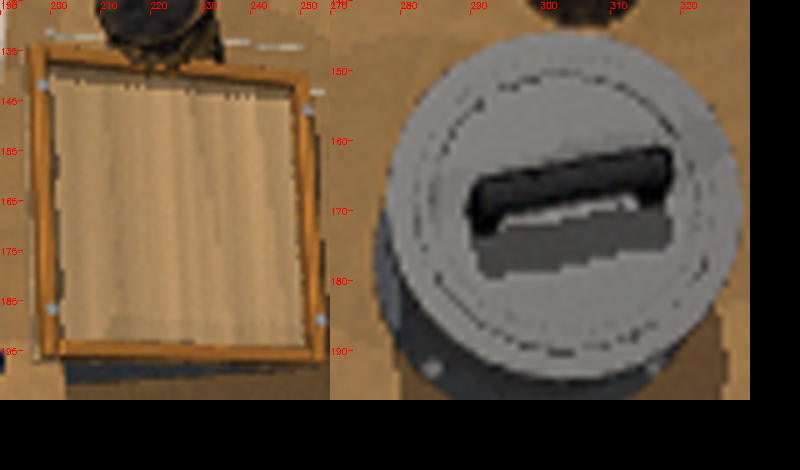

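View pics/c2.png

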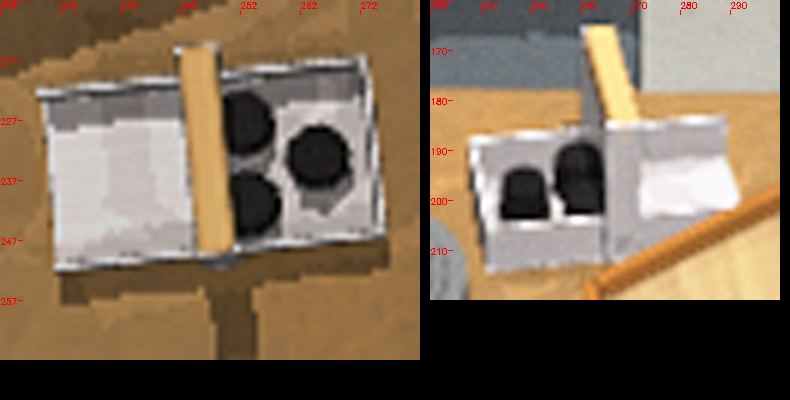

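```bash
cat >> h.py <<'E'
from scipy.optimize import least_squares
def Rz(a): return Ro.from_euler('z',a).as_matrix()
def fit(pts,pose,x0):
    r=least_squares(lambda p:np.concatenate([proj(c,pose(p,np.array(l)))-px for c,l,px in pts]),x0,loss='soft_l1',x_scale=[10,10,.1][:len(x0)])
    return np.round(r.x,3),np.round(r.fun.reshape(-1,2),1).tolist()
T30=Ro.from_euler('y',-30,degrees=True).as_matrix() # x up slope, z leans to -x
rest=lambda p,l:np.array([p[0],p[1],62])+Rz(p[2])@T30@l
flat=lambda p,l:np.array([p[0],p[1],0])+Rz(p[2])@l
E
python3 - <<'E'
from h import *
# rest, x up slope = +y world (yaw ~ pi/2): local (x,y): TL= high(+x), far(+X world = -y local)
P=[("top",(77,-77,12),(196,134)),("top",(-77,-77,12),(251,140)),("top",(-77,77,12),(255,197.4)),("top",(77,77,12),(197,196.6)),
]
print(fit(P,rest,[600,125,1.57]))
S=[("top",(-70,-38,30),(272.8,216.7)),("top",(-70,38,30),(276.2,246.2)),("top",(70,-38,30),(218.3,222.3)),("top",(70,38,30),(221.2,251.7)),("top",(0,0,94),(246.4,231.8))]
S=[(c,(l[0],-l[1],l[2]),p) for c,l,p in S]
S=[("top",(-70,-38,30),(272.8,216.7)),("top",(-70,38,30),(276.2,246.2)),("top",(70,-38,30),(218.3,222.3)),("top",(70,38,30),(221.2,251.7)),("top",(0,0,94),(246.4,231.8))]
print(fit(S,flat,[424,77,1.57]))
print("lid top",ray("top",(303.5,169.5),95))
print("bar far top edge",ray("top",(290,165.7),132),ray("top",(318.3,161.4),132))
for z in(125,):print("side handle",ray("side",(210,217),z), "top", ray("top",(303,172),z))
b=np.array(proj("side",(588,-58,125)));print(b)
E
```

```text
(array([595.565, 135.01 ,   1.635]), [[-0.6, -0.3], [0.1, -0.2], [-0.3, 0.8], [0.8, -0.2]])
(array([432.98 ,  76.201,   1.675]), [[0.5, -0.5], [0.4, 0.2], [-0.3, -0.4], [-0.6, 0.5], [0.0, 0.1]])
lid top [584.02665027 -61.05324617  95.        ]
bar far top edge [584.48267355 -25.79062903 132.        ] [594.9615823  -92.26367606 132.        ]
side handle [628.20741555 -59.23105547 125.        ] top [571.03164221 -56.67693332 125.        ]
[211.08402769 205.0284368 ]
```

Rest at (596,135) yaw 1.635; scoop (433,76) facing +y (yaw 1.675); lid (584,-60), bar azimuth about -81°. All fits are below 1 px, and the sizes match.

```bash
cat >> h.py <<'E'
def tool(yaz,R=np.eye(3)):  # tool down, tool y at azimuth yaz (deg); R extra world tilt
    a=np.radians(yaz);y=np.array([np.cos(a),np.sin(a),0]);z=np.array([0,0,-1.]);x=np.cross(y,z)
    return R@np.column_stack([x,y,z])
def row(pos,Rt,cur=None):
    s=bot.observe();R0=Ro.from_rotvec(s["orientation"]).as_matrix();p0=np.array(s["tcp_pos"])
    if cur is not None:p0,R0=cur
    print(np.round(R0.T@(np.array(pos)-p0),1),np.round(Ro.from_matrix(R0.T@Rt).as_rotvec(),3))
def st():
    s=bot.observe();R=Ro.from_rotvec(s["orientation"]).as_matrix()
    print("t",round(s["time_s"],2),"p",np.round(s["tcp_pos"],1),"x",np.round(R[:,0],3),"y",np.round(R[:,1],3),"z",np.round(R[:,2],3),"q",np.round(s["joints"],2),"F",np.round(s["contact_force"],1),"op",round(s["opening"],3),"g",round(s["grip_force"],1))
    return s,R
E
python3 -c "
from h import *
st();row((583,-60,190),tool(9))"
```

```text
t 1.2 p [ 279.6 -558.9  205.4] x [ 0.894  0.447 -0.   ] y [ 0.447 -0.894 -0.   ] z [-0.  0. -1.] q [ 1.07  0.42 -0.01  1.61  0.    1.11 -0.05] F [ 0.6 -0.   0.5] op 1.005 g 0.0
[ 494.6 -310.5   15.4] [-0.    -0.    -1.264]
```

play_rows --pt "-1 495 -311 15 0 0 -1.264" --pt "-1 495 -311 15 0 0 -1.264" --pt "-1 495 -311 15 0 0 -1.264" --pt "-1 495 -311 15 0 0 -1.264" --pt "-1 495 -311 15 0 0 -1.264" --pt "-1 495 -311 15 0 0 -1.264" --pt "-1 495 -311 15 0 0 -1.264" --pt "-1 495 -311 15 0 0 -1.264"

```text
time_s: 2.0
tcp_pos: [488.0, -215.5, 195.5]
orientation: [2.108, 2.328, -0.0]
contact_force: [0.9, -1.2, 0.5]
opening: 1.0
grip_force: 0.0
```

```bash
python3 -c "
from h import *
st();row((583,-60,160),tool(9))"
```

```text
t 2.0 p [ 488.  -215.5  195.5] x [-0.099  0.995 -0.   ] y [0.995 0.099 0.   ] z [ 0. -0. -1.] q [ 0.7   0.29 -0.4   1.84  0.13  1.04  0.34] F [ 0.9 -1.2  0.5] op 1.0 g 0.0
[145.3 109.9  35.4] [ 0.     0.    -0.058]
```

play_rows --pt "-1 145 110 35 0 0 -0.058" --pt "-1 145 110 35 0 0 -0.058" --pt "-1 145 110 35 0 0 -0.058" --pt "-1 145 110 35 0 0 -0.058" --pt "-1 145 110 35 0 0 -0.058"

```text
time_s: 2.5
tcp_pos: [584.5, -57.3, 159.3]
orientation: [-2.039, -2.387, -0.002]
contact_force: [-0.4, 1.0, -0.1]
opening: 0.997
grip_force: 0.0
```

```bash
python3 -c "
from h import *
st();row((583,-60,106),tool(9))
im=camera('side');s=bot.observe()
print(proj('side',s['tcp_pos']),proj('side',(584,-60,132)))
print([(b['centre'],b['conf']) for b in spotter.boxes_of('side','lid_handle')])
c=cv2.resize(im[150:270,140:300],None,fx=5,fy=5,interpolation=cv2.INTER_CUBIC);cv2.imwrite('pics/g1.png',c)"
```

```text
t 2.5 p [584.5 -57.3 159.3] x [-0.157  0.988  0.002] y [ 0.988  0.157 -0.   ] z [-0.001  0.002 -1.   ] q [ 0.41  0.44 -0.46  1.74  0.22  1.02  0.02] F [-0.4  1.  -0.1] op 0.997 g 0.0
[-2.6 -1.9 53.3] [-0.    -0.002  0.   ]
[209.25932979 191.78953009] [210.06355444 201.50351765]
[([212.1, 216.3], 0.96)]
```

View pics/g1.png

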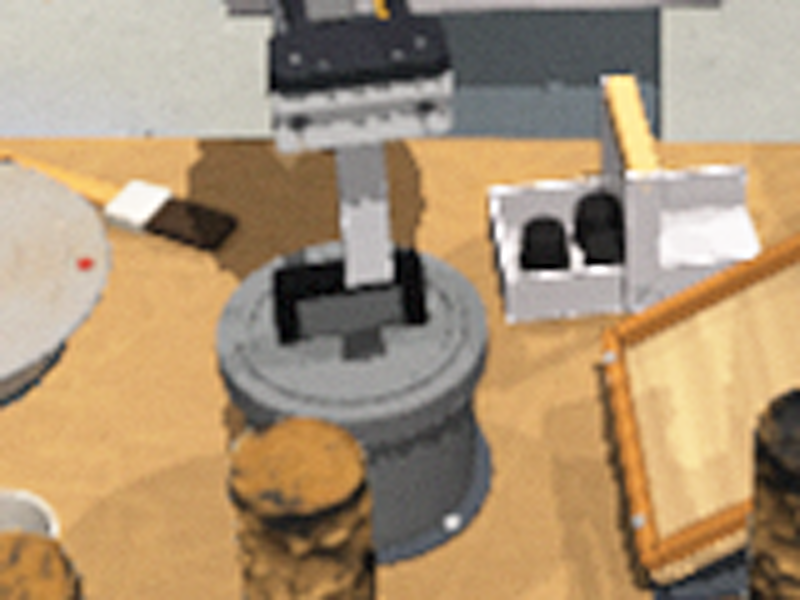

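The gripper sits over the bar, its finger (col 367 in the crop) about 3 px right of the bar's middle (col 350), so shift about 5 mm to the right and go down.

play_rows --pt "-1 -5 -1 20 0 -0.002 0" --pt "-1 -5 -1 40 0 -0.002 0" --pt "-1 -5 -1 53 0 -0.002 0" --pt "0 -5 -1 53 0 -0.002 0" --pt "1 -5 -1 53 0 -0.002 0" --pt "1 -5 -1 53 0 -0.002 0" --pt "1 -5 -1 53 0 -0.002 0" --pt "1 -5 -1 53 0 -0.002 0"

```text
time_s: 3.4
tcp_pos: [583.3, -67.8, 107.7]
orientation: [2.046, 2.381, -0.001]
contact_force: [0.1, 0.3, -0.6]
opening: 0.611
grip_force: 0.0
```

```bash
python3 -c "
from h import *
st()"
```

```text
t 3.4 p [583.3 -67.8 107.7] x [-0.15   0.989 -0.002] y [0.989 0.15  0.001] z [ 0.001 -0.002 -1.   ] q [ 0.4   0.5  -0.44  1.79  0.26  0.92  0.  ] F [ 0.1  0.3 -0.6] op 0.611 g 0.0
```

play_rows --pt "0.3 5 0 1 0 0 0" --pt "1 5 0 1 0 0 0" --pt "1 5 0 1 0 0 0" --pt "1 5 0 1 0 0 0" --pt "1 5 0 1 0 0 0" --pt "1 5 0 1 0 0 0" --pt "1 5 0 1 0 0 0" --pt "1 5 0 1 0 0 0"

```text
time_s: 4.2
tcp_pos: [582.8, -62.7, 106.4]
orientation: [2.046, 2.381, -0.001]
contact_force: [5.1, 0.8, -1.2]
opening: 0.146
grip_force: 30.0
```

```bash
python3 -c "
from h import *
s,R=st()
# target: lid on rest, bar along slope dir; grasp rel. lid centre now
yaw=1.635;RR=Rz(yaw)@T30;O=np.array([596,135,62.]);n=RR[:,2]
# tool: z=-n, x = up slope, y = z x x
Tt=np.column_stack([RR[:,0],np.cross(-n,RR[:,0]),-n]);print(Tt.round(3))
for h in(120,60,0):
  p=O+n*(28+h);print(h,p.round(1));row(p,Tt)
row((583,-62,190),tool(9))
"
```

```text
t 4.2 p [582.8 -62.7 106.4] x [-0.151  0.989 -0.002] y [0.989 0.151 0.001] z [ 0.001 -0.002 -1.   ] q [ 0.39  0.5  -0.44  1.79  0.26  0.91 -0.01] F [ 5.1  0.8 -1.2] op 0.146 g 30.0
[[-0.056  0.998 -0.032]
 [ 0.864  0.064  0.499]
 [ 0.5    0.    -0.866]]
120 [600.7  61.2 190.2]
[119.6  36.5 -84. ] [-0.022  0.525  0.085]
60 [598.8  91.1 138.2]
[149.6  39.1 -32.1] [-0.022  0.525  0.085]
0 [596.9 121.   86.2]
[179.6  41.6  19.8] [-0.022  0.525  0.085]
[  0.5   0.4 -83.6] [ 0.001  0.002 -0.006]
```

play_rows --pt "1 0 0 -20 0 0 0" --pt "1 0 0 -60 0 0 0" --pt "1 30 10 -90 0 0.1 0.02" --pt "1 60 20 -90 -0.01 0.22 0.04" --pt "1 90 28 -90 -0.02 0.34 0.06" --pt "1 120 36 -85 -0.022 0.45 0.085" --pt "1 120 36 -85 -0.022 0.525 0.085" --pt "1 120 36 -85 -0.022 0.525 0.085"

```text
time_s: 5.0
tcp_pos: [599.2, 59.3, 189.2]
orientation: [-1.86, -1.976, -0.496]
contact_force: [0.3, -2.3, -2.2]
opening: 0.148
grip_force: 30.0
```

```bash
cat >> h.py <<'E'
RR=Rz(1.635)@T30;O=np.array([596,135,62.]);n=RR[:,2]
Tt=np.column_stack([RR[:,0],np.cross(-n,RR[:,0]),-n])
E
python3 -c "
from h import *
s,R=st()
for h in(60,8,0): row(O+n*(28.4+h),Tt)
im=camera('side')
c=cv2.resize(im[120:280,180:360],None,fx=3.7,fy=3.7,interpolation=cv2.INTER_CUBIC)
im=camera('top')
d=cv2.resize(im[120:210,180:340],None,fx=3.7,fy=3.7,interpolation=cv2.INTER_CUBIC)
cv2.imwrite('pics/l1.png',c)"
```

```text
t 5.0 p [599.2  59.3 189.2] x [-0.051  0.864  0.501] y [ 0.998  0.061 -0.004] z [-0.034  0.5   -0.865] q [ 0.58  0.55 -0.63  1.67 -0.24  1.08  0.2 ] F [ 0.3 -2.3 -2.2] op 0.148 g 30.0
[ 2.   1.8 59.6] [-0.002 -0.002 -0.005]
[  1.9   1.9 111.6] [-0.002 -0.002 -0.005]
[  1.9   1.9 119.6] [-0.002 -0.002 -0.005]
```

View pics/l1.png

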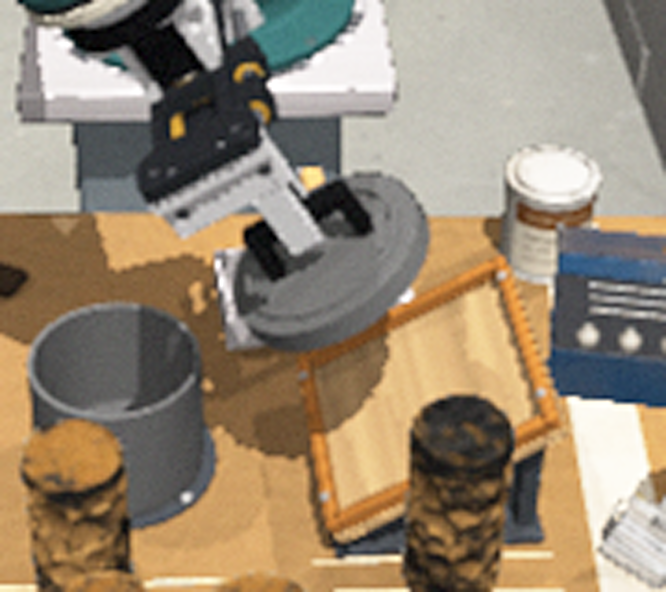

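The lid is held level with the plate and the finger is centred on the bar. Checking the rest's fit with its four side-view border corners while descending.

play_rows --pt "1 2 2 40 0 0 -0.005" --pt "1 2 2 70 0 0 -0.005" --pt "1 2 2 80 0 0 -0.005" --pt "1 2 2 80 0 0 -0.005"

```text
time_s: 5.5
tcp_pos: [598.5, 104.1, 122.5]
orientation: [-1.852, -1.988, -0.496]
contact_force: [-1.0, -0.8, -1.1]
opening: 0.145
grip_force: 30.0
```

```bash
python3 -c "
from h import *
A=[('side',(77,77,12),(315.9,190.8)),('side',(77,-77,12),(330,234.9)),('side',(-77,-77,12),(270.5,264.6)),('side',(-77,77,12),(261.9,217.3))]
P=[('top',(77,-77,12),(196,134)),('top',(-77,-77,12),(251,140)),('top',(-77,77,12),(255,197.4)),('top',(77,77,12),(197,196.6))]
print(fit(A,rest,[600,125,1.57]));print(fit(A+P,rest,[600,125,1.57]))
st()
for h in(15,0): row(O+n*(28.4+h),Tt)
"
```

```text
(array([606.523, 133.86 ,   1.63 ]), [[1.1, -0.9], [1.7, 0.0], [-2.0, -0.2], [-1.2, 0.7]])
(array([598.221, 134.95 ,   1.636]), [[0.9, -3.1], [1.7, -2.8], [-1.6, -2.8], [-1.1, -1.5], [-0.6, -1.3], [0.1, -1.2], [-0.2, -0.2], [0.9, -1.2]])
t 5.5 p [598.5 104.1 122.5] x [-0.062  0.864  0.499] y [0.998 0.071 0.001] z [-0.034  0.498 -0.866] q [ 0.51  0.62 -0.62  1.73 -0.22  0.92  0.18] F [-1.  -0.8 -1.1] op 0.145 g 30.0
[-3.4 -0.5 24.5] [-0.002  0.001  0.006]
[-3.4 -0.5 39.5] [-0.002  0.001  0.006]
```

```bash
python3 -c "
from h import *
def ov(im,cam,x0,y0,w,h,f,X,col):
    c=cv2.resize(im[y0:y0+h,x0:x0+w],None,fx=f,fy=f,interpolation=cv2.INTER_CUBIC)
    for r,cl in zip(X,col):
        p=np.array([(proj(cam,rest((r,135,1.635),np.array(l)))+.5-(x0,y0))*f for l in((77,77,12),(77,-77,12),(-77,-77,12),(-77,77,12))])
        cv2.polylines(c,[p.astype(np.int32)],True,cl,1)
    return c
cols=((0,0,255),(255,0,0))
a=ov(cv2.imread('pics/top0.png'),'top',185,122,80,85,5,(596,604),cols)
b=ov(cv2.imread('pics/side0.png'),'side',255,180,80,90,5,(596,604),cols)
i=camera('side');c=cv2.resize(i[170:280,230:350],None,fx=4,fy=4,interpolation=cv2.INTER_CUBIC)
H=450;f=lambda q:cv2.copyMakeBorder(q,0,H-q.shape[0],0,0,0)
cv2.imwrite('pics/o1.png',cv2.resize(np.hstack([f(a),f(b)]),(800,450)))"
```

```text
(no output)
```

View pics/o1.png

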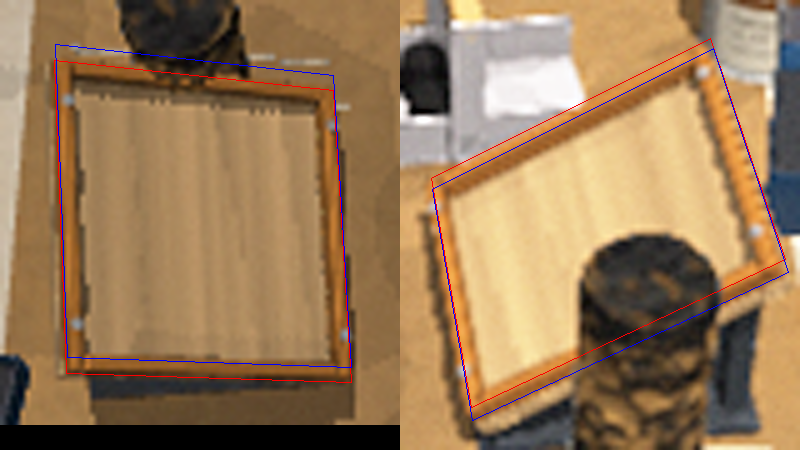

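The border in both views lies between the red outline (x 596) and the blue one (x 604), near x 598. Aim for x 598.

play_rows --pt "1 -3 1.5 10 0 0 0.006" --pt "1 -3 1.5 20 0 0 0.006" --pt "1 -3 1.5 28 0 0 0.006" --pt "1 -3 1.5 28 0 0 0.006" --pt "1 -3 1.5 28 0 0 0.006"

```text
time_s: 6.05
tcp_pos: [599.8, 114.7, 96.9]
orientation: [-1.859, -1.98, -0.497]
contact_force: [0.0, 0.2, -2.1]
opening: 0.144
grip_force: 30.0
```

```bash
python3 -c "
from h import *
st()
O[0]=598
for h in(0,): row(O+n*(28.4+h),Tt)
"
```

```text
t 6.05 p [599.8 114.7  96.9] x [-0.054  0.864  0.5  ] y [ 0.998  0.063 -0.001] z [-0.033  0.499 -0.866] q [ 0.48  0.66 -0.61  1.74 -0.21  0.87  0.18] F [ 0.   0.2 -2.1] op 0.144 g 30.0
[ 0.2 -0.5 12. ] [-0.001  0.    -0.001]
```

play_rows --pt "1 0 -0.5 4 0 0 0" --pt "1 0 -0.5 8 0 0 0" --pt "1 0 -0.5 11 0 0 0" --pt "1 0 -0.5 12 0 0 0" --pt "1 0 -0.5 12 0 0 0"

```text
time_s: 6.55
tcp_pos: [599.1, 120.0, 87.3]
orientation: [-1.86, -1.98, -0.496]
contact_force: [-8.1, -10.6, 20.2]
opening: 0.148
grip_force: 30.0
```

```bash
python3 -c "
from h import *
st()
O[0]=598
for h in(0,): row(O+n*(28.4+h),Tt)
"
```

```text
t 6.55 p [599.1 120.   87.3] x [-0.054  0.865  0.499] y [ 0.998  0.063 -0.001] z [-0.033  0.498 -0.866] q [ 0.47  0.67 -0.61  1.75 -0.21  0.85  0.17] F [ -8.1 -10.6  20.2] op 0.148 g 30.0
[ 0.4 -0.1  1. ] [-0.001  0.001 -0.001]
```

Seated on the plate (contact within 1 mm of the expected height). Releasing and backing off.

play_rows --pt "1 0 0 -1 0 0 0" --pt "0.4 0 0 -1 0 0 0" --pt "0 0 0 -1 0 0 0" --pt "-0.3 0 0 -1 0 0 0" --pt "-0.3 0 0 -1 0 0 0" --pt "-0.3 0 0 -20 0 0 0" --pt "-0.3 0 0 -60 0 0 0" --pt "-0.3 0 0 -100 0 0 0"

```text
time_s: 7.35
tcp_pos: [601.8, 70.5, 173.9]
orientation: [-1.858, -1.98, -0.496]
contact_force: [1.1, -0.6, 0.5]
opening: 0.646
grip_force: 0.0
```

```bash
python3 -c "
from h import *
s,R=st()
# scoop grasp: tool y = -scoop x (az 1.675 rad)
az=np.degrees(1.675)-180
row((433,76,150),tool(az)); row((433,76,200),tool(az))
"
```

```text
t 7.35 p [601.8  70.5 173.9] x [-0.054  0.864  0.5  ] y [ 0.998  0.064 -0.002] z [-0.034  0.499 -0.866] q [ 0.56  0.57 -0.63  1.68 -0.23  1.04  0.2 ] F [ 1.1 -0.6  0.5] op 0.646 g 0.0
[   2.  -168.    29.2] [-0.402 -0.415  1.492]
[  27.  -168.1  -14.1] [-0.402 -0.415  1.492]
```

play_rows --pt "-0.6 27 -168 -14 -0.402 -0.415 1.492" --pt "-0.6 27 -168 -14 -0.402 -0.415 1.492" --pt "-0.6 27 -168 -14 -0.402 -0.415 1.492" --pt "-0.6 27 -168 -14 -0.402 -0.415 1.492" --pt "-0.6 27 -168 -14 -0.402 -0.415 1.492" --pt "-0.6 27 -168 -14 -0.402 -0.415 1.492" --pt "-0.6 27 -168 -14 -0.402 -0.415 1.492" --pt "-0.6 27 -168 -14 -0.402 -0.415 1.492"

```text
time_s: 8.15
tcp_pos: [433.4, 76.5, 199.2]
orientation: [-2.919, -0.779, -0.166]
contact_force: [0.1, -0.6, -0.2]
opening: 0.798
grip_force: 0.0
```

```bash
python3 -c "
from h import *
s,R=st()
az=np.degrees(1.675)-180
row((433,76,130),tool(az))
"
```

```text
t 8.15 p [433.4  76.5 199.2] x [0.862 0.488 0.135] y [ 0.501 -0.861 -0.083] z [ 0.076  0.14  -0.987] q [ 0.45  0.06 -0.62  2.11 -0.12  0.89 -1.14] F [ 0.1 -0.6 -0.2] op 0.798 g 0.0
[-10.    6.   68.2] [-0.111 -0.116  0.416]
```

play_rows --pt "-0.6 -4 2 28 -0.111 -0.116 0.416" --pt "-0.6 -7 4 45 -0.111 -0.116 0.416" --pt "-0.6 -10 6 60 -0.111 -0.116 0.416" --pt "-0.6 -10 6 68 -0.111 -0.116 0.416" --pt "-0.6 -10 6 68 -0.111 -0.116 0.416"

```text
time_s: 8.65
tcp_pos: [432.5, 76.9, 128.9]
orientation: [-3.134, -0.173, 0.003]
contact_force: [-0.3, -0.1, -0.3]
opening: 0.8
grip_force: 0.0
```

```bash
python3 -c "
from h import *
s,R=st()
az=np.degrees(1.675)-180
row((433,76,66),tool(az))
a=camera('side');b=camera('top')
print([(np.round(q['centre'],1),q['conf']) for q in spotter.boxes_of('top','lid')+spotter.boxes_of('side','lid')],proj('top',rest((598,135,1.635),np.array([0,0,17]))),proj('side',rest((598,135,1.635),np.array([0,0,17]))))
f=lambda i,x,y,w,h:cv2.resize(i[y:y+h,x:x+w],None,fx=4,fy=4,interpolation=cv2.INTER_CUBIC)
cv2.imwrite('pics/s1.png',np.hstack([f(a,230,140,105,140),f(b,180,120,95,140)]))
"
```

```text
t 8.65 p [432.5  76.9 128.9] x [ 0.994  0.11  -0.002] y [ 0.11  -0.994 -0.003] z [-0.002  0.002 -1.   ] q [ 0.27  0.23 -0.58  2.11  0.16  0.84 -1.86] F [-0.3 -0.1 -0.3] op 0.8 g 0.0
[ 0.5  1.1 62.9] [-0.003  0.002  0.006]
[(array([222.7, 165.1]), 0.73), (array([292.9, 216.9]), 0.89), (array([137.8, 254.4]), 0.19)] [226.66788366 165.29906678] [292.7522446  221.98998552]
```

View pics/s1.png

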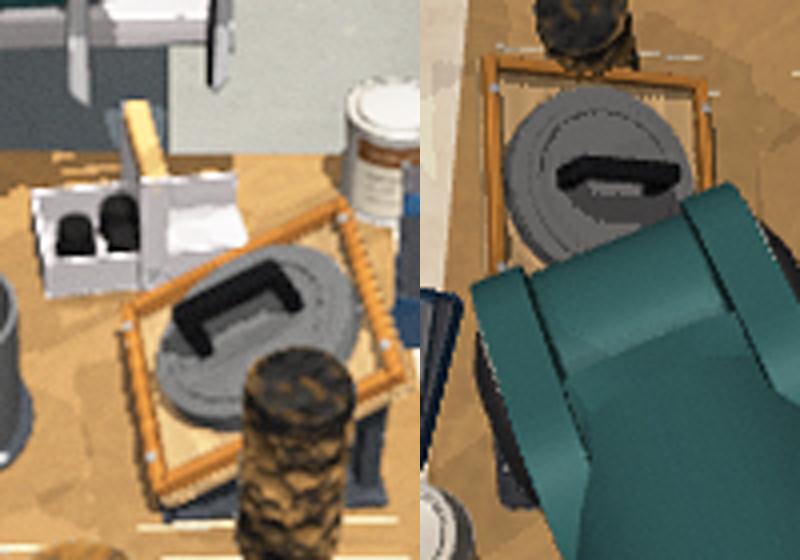

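The lid lies flat inside the border, centred, handle up. The fingers straddle the scoop's bar. Going down to grasp.

play_rows --pt "-0.6 0.5 1 25 0 0 0.006" --pt "-0.6 0.5 1 50 0 0 0.006" --pt "-0.2 0.5 1 63 0 0 0.006" --pt "0.3 0.5 1 63 0 0 0.006" --pt "1 0.5 1 63 0 0 0.006" --pt "1 0.5 1 63 0 0 0.006" --pt "1 0.5 1 63 0 0 0.006" --pt "1 0.5 1 63 0 0 0.006"

```text
time_s: 9.65
tcp_pos: [434.0, 75.2, 67.4]
orientation: [-3.135, -0.162, -0.002]
contact_force: [0.2, -0.9, -0.7]
opening: 0.327
grip_force: 0.0
```

play_rows --pt "1 0 0 0 0 0 0" --pt "1 0 0 0 0 0 0" --pt "1 0 0 0 0 0 0" --pt "1 0 0 0 0 0 0" --pt "1 0 0 0 0 0 0"

```text
time_s: 10.15
tcp_pos: [433.7, 75.4, 66.9]
orientation: [-3.135, -0.163, -0.001]
contact_force: [-0.6, 1.1, 1.7]
opening: 0.166
grip_force: 30.0
```

```bash
python3 -c "
from h import *
s,R=st()
# tub rim from side image pics/l1: left (30,..) etc
print(proj('side',(584,-62,90)),proj('top',(584,-62,90)))
"
```

```text
t 10.15 p [433.7  75.4  66.9] x [0.995 0.103 0.001] y [ 0.104 -0.995 -0.002] z [ 0.     0.002 -1.   ] q [ 0.23  0.34 -0.53  2.16  0.26  0.7  -1.95] F [-0.6  1.1  1.7] op 0.166 g 30.0
[210.23291822 215.61714757] [303.68467776 169.97657002]
```

Gripped. Before carrying, I'll fit a simple kinematic model from the recorded states to check which pouring direction suits the wrist.

```bash
cat > kin.py <<'E'
from h import *
import itertools
D=[([1.065,.417,-.01,1.614,.005,1.111,-.053],[279.6,-558.95,205.4],[.894,.447,0],[0,0,-1]),
([.7,.29,-.4,1.84,.13,1.04,.34],[488,-215.5,195.5],[-.099,.995,0],[0,0,-1]),
([.40,.5,-.44,1.79,.26,.92,0],[583.3,-67.8,107.7],[-.15,.989,0],[0,0,-1]),
([.58,.55,-.63,1.67,-.24,1.08,.2],[599.2,59.3,189.2],[-.051,.864,.501],[-.034,.5,-.865]),
([.45,.06,-.62,2.11,-.12,.89,-1.14],[433.4,76.5,199.2],[.862,.488,.135],[.076,.14,-.987]),
([.23,.34,-.53,2.16,.26,.7,-1.95],[433.7,75.4,66.9],[.995,.103,0],[0,.002,-1])]
def fk(q,P):
    s1,s3,s5,s7,phi,b,l1,l2,t,e1,e2,e3=P
    R=Rz(s1*q[0]);p=np.array([0,0,b]);Y=lambda a:Ro.from_euler('y',a).as_matrix()
    R=R@Y(q[1]);p=p+R@[e1,0,l1];
    R=R@Rz(s3*q[2])@Y(q[3]);p=p+R@[e2,0,l2]
    R=R@Rz(s5*q[4])@Y(q[5]);p=p+R@[e3,0,0];R=R@Rz(s7*q[6]);p=p+R@[0,0,t]
    return p,R@Rz(phi)
def fitk():
    best=None
    for s in itertools.product((-1,1),repeat=4):
      for ph in (0,np.pi/2,np.pi,-np.pi/2):
        def r(v):
            o=[]
            for q,p,x,z in D:
                P,R=fk(q,(*s,ph,*v));o+=list((P-p)/10)+list((R[:,0]-x)*20)+list((R[:,2]-z)*20)
            return o
        k=least_squares(r,[340,400,400,200,0,0,0],loss='soft_l1')
        if best is None or k.cost<best[0]:best=(k.cost,(*s,ph,*k.x),np.array(r(k.x)))
    return best
if __name__=="__main__":
    c,P,r=fitk();print(c,np.round(P,2).tolist(),np.abs(r).max());np.save('P.npy',P)
    q=np.array(D[-1][0]);lo=np.array([-2.81,-.39,-1.27,.06,-1.19,.19,-2.82]);hi=np.array([2.81,2.02,1.25,2.57,4.33,2,2.82])
    tub=np.array([586,-62,0.])
    for yaw in (96,70,45,120):
      q=np.array(D[-1][0])
      a=np.radians(yaw);f=np.array([np.cos(a),np.sin(a),0])
      for th in (0,15,30,45,60,75):
        t=np.radians(th);ax=np.cross(f,[0,0,-1.]);Rt=Ro.from_rotvec(ax*t).as_matrix()@tool(yaw-180)
        g=tub-20*f+[0,0,105]-f*(70*np.cos(t)-83*np.sin(t))+np.array([0,0,70*np.sin(t)+83*np.cos(t)])
        tcp=g+19*Rt[:,2];best=None
        def r(v):
            p,R=fk(v,P);return np.r_[(p-tcp)/5,(R-Rt).ravel()*20,(v-q)*.1]
        k=least_squares(r,np.clip(q,lo+.001,hi-.001),bounds=(lo,hi));q=k.x;p,R=fk(q,P)
        print(yaw,th,np.round(tcp),np.round(q,2),round(np.linalg.norm(p-tcp),1),round(np.abs(R-Rt).max(),3))
E
python3 kin.py
```

```text
4.239989218220847 [-1.0, -1.0, -1.0, -1.0, 1.57, 275.13, 508.35, 486.93, 303.19, 47.81, -3.78, 61.5] 2.718960262610284
96 0 [ 595. -152.  169.] [ 0.57  0.47 -0.49  1.67  0.25  1.06 -1.46] 0.0 0.0
96 15 [ 593. -133.  185.] [ 0.37  0.41 -0.42  1.75  0.49  1.05 -1.74] 0.0 0.0
96 30 [ 591. -110.  195.] [ 0.15  0.41 -0.35  1.81  0.75  1.12 -2.04] 0.0 0.0
96 45 [589. -86. 200.] [-0.04  0.47 -0.29  1.85  0.96  1.26 -2.3 ] 0.0 0.0
96 60 [586. -62. 198.] [-0.2   0.59 -0.23  1.86  1.11  1.43 -2.5 ] 0.0 0.0
96 75 [584. -38. 189.] [-0.33  0.73 -0.15  1.84  1.21  1.6  -2.63] 0.0 0.0
70 0 [ 555. -147.  169.] [ 0.53  0.39 -0.39  1.78  0.17  1.01 -1.84] 0.0 0.0
70 15 [ 562. -129.  185.] [ 0.3   0.41 -0.31  1.74  0.41  1.14 -2.11] 0.0 0.0
70 30 [ 569. -108.  195.] [ 0.1   0.48 -0.25  1.69  0.6   1.31 -2.31] 0.0 0.0
70 45 [578. -85. 200.] [-0.06  0.6  -0.19  1.63  0.73  1.49 -2.45] 0.0 0.0
70 60 [586. -62. 198.] [-0.18  0.73 -0.13  1.56  0.84  1.67 -2.52] 0.0 0.0
70 75 [594. -40. 189.] [-0.28  0.88 -0.06  1.48  0.93  1.83 -2.55] 0.0 0.0
45 0 [ 522. -126.  169.] [ 0.45  0.31 -0.29  1.87  0.11  0.97 -2.
[... 153 characters left out ...]
58] 0.0 0.0
45 45 [569. -79. 200.] [-0.02  0.69 -0.13  1.45  0.52  1.68 -2.63] 0.0 0.0
45 60 [586. -62. 198.] [-0.1   0.86 -0.08  1.31  0.6   1.89 -2.63] 0.0 0.0
45 75 [603. -45. 189.] [-0.32  1.04  0.31  1.16  0.55  2.   -2.42] 0.0 0.0
120 0 [ 631. -140.  169.] [ 0.59  0.55 -0.59  1.58  0.33  1.11 -1.13] 0.0 0.0
120 15 [ 622. -124.  185.] [ 0.44  0.41 -0.52  1.75  0.53  0.97 -1.37] 0.0 0.0
120 30 [ 610. -104.  195.] [ 0.24  0.34 -0.46  1.91  0.84  0.92 -1.75] 0.0 0.0
120 45 [598. -83. 200.] [ 0.05  0.35 -0.42  2.06  1.18  1.02 -2.18] 0.0 0.0
120 60 [586. -62. 198.] [-0.12  0.46 -0.37  2.15  1.42  1.23 -2.53] 0.0 0.0
120 75 [574. -41. 189.] [-0.26  0.62 -0.3   2.18  1.56  1.48 -2.78] 0.0 0.0
```

The model fits and shows the present scoop yaw (pouring toward +y from the tub's right) keeps all joints in range up to 75°. Lifting gently.

play_rows --pt "1 0 0 -8 0 0 0" --pt "1 0 0 -25 0 0 0" --pt "1 0 0 -48 0 0 0" --pt "1 0 0 -75 0 0 0" --pt "1 0 0 -102 0 0 0" --pt "1 0 0 -125 0 0 0" --pt "1 0 0 -138 0 0 0" --pt "1 0 0 -140 0 0 0"

```text
time_s: 10.95
tcp_pos: [434.0, 74.9, 208.1]
orientation: [-3.136, -0.162, -0.004]
contact_force: [1.3, 0.6, -3.2]
opening: 0.169
grip_force: 30.0
```

```bash
python3 -c "
from h import *
s,R=st()
row((595,-152,205),tool(-84)); row((595,-152,205),tool(-84))
"
```

```text
t 10.95 p [434.   74.9 208.1] x [0.995 0.103 0.002] y [ 0.103 -0.995 -0.002] z [ 0.002  0.002 -1.   ] q [ 0.33  0.11 -0.6   2.03  0.07  1.02 -1.77] F [ 1.3  0.6 -3.2] op 0.169 g 30.0
[136.7 242.3   3. ] [-0.002 -0.002 -0.001]
[136.7 242.3   3. ] [-0.002 -0.002 -0.001]
```

play_rows --pt "1 4 7 0 0 0 0" --pt "1 11 20 0 0 0 0" --pt "1 22 38 0 0 0 0" --pt "1 33 58 0 0 0 0" --pt "1 44 78 0 0 0 0" --pt "1 55 98 0 0 0 0" --pt "1 66 118 0 0 0 0" --pt "1 77 138 0 0 0 0"

```text
time_s: 11.75
tcp_pos: [524.8, -56.5, 205.2]
orientation: [-3.135, -0.161, 0.003]
contact_force: [0.6, 0.4, -2.7]
opening: 0.166
grip_force: 30.0
```

play_rows --pt "1 11 20 0 0 0 0" --pt "1 22 40 0 0 0 0" --pt "1 33 60 0 0 0 0" --pt "1 42 76 0 0 0 0" --pt "1 50 88 0 0 0 0" --pt "1 56 98 0 0 0 0" --pt "1 59 103 0 0 0 0" --pt "1 60 104 0 0 0 0"

```text
time_s: 12.55
tcp_pos: [594.9, -151.9, 206.0]
orientation: [-3.135, -0.162, 0.0]
contact_force: [0.6, 0.4, -3.0]
opening: 0.167
grip_force: 30.0
```

```bash
cat >> h.py <<'E'
def pour(th,zs,back=20,yaw=96,tub=(586,-62)):
    a=np.radians(yaw);f=np.array([np.cos(a),np.sin(a),0]);t=np.radians(th);ax=np.cross(f,[0,0,-1.])
    Rt=Ro.from_rotvec(ax*t).as_matrix()@tool(yaw-180)
    g=np.array([*tub,zs])-back*f-f*(70*np.cos(t)-83*np.sin(t))+np.array([0,0,70*np.sin(t)+83*np.cos(t)])
    return g+19*Rt[:,2],Rt
E
python3 -c "
from h import *
s,R=st()
im=camera('side');camera('top')
for c in('top','side'):print(c,[(np.round(q['centre'],1).tolist(),q['conf']) for q in spotter.boxes_of(c,'tub')],proj(c,(586,-62,90)))
f=lambda i,x,y,w,h:cv2.resize(i[y:y+h,x:x+w],None,fx=4,fy=4,interpolation=cv2.INTER_CUBIC)
cv2.imwrite('pics/p1.png',f(im,120,140,180,130))
for th in (0,10,20,25,30,35,40): row(*pour(th,{0:130,10:122,20:115,25:110}.get(th,107)))
"
```

```text
t 12.55 p [ 594.9 -151.9  206. ] x [0.995 0.103 0.   ] y [ 0.103 -0.995 -0.002] z [-0.     0.002 -1.   ] q [ 0.52  0.43 -0.43  1.63  0.19  1.12 -1.42] F [ 0.6  0.4 -3. ] op 0.167 g 30.0
top [([298.7, 176.5], 0.71)] [303.67096397 169.17519254]
side [([214.3, 226.5], 0.73)] [210.20730002 216.19727133]
[ 0.6  0.7 12.5] [-0.002 -0.001 -0.   ]
[  0.6 -11.5   9.4] [-0.177 -0.001 -0.   ]
[  0.6 -25.5   7.5] [-0.351 -0.    -0.   ]
[  0.6 -32.9   9. ] [-0.439 -0.    -0.001]
[  0.6 -40.7   9.2] [-0.526 -0.    -0.001]
[  0.6 -48.7   7.1] [-0.613 -0.    -0.001]
[  0.6 -56.9   5.7] [-0.7   -0.    -0.001]
```

View pics/p1.png

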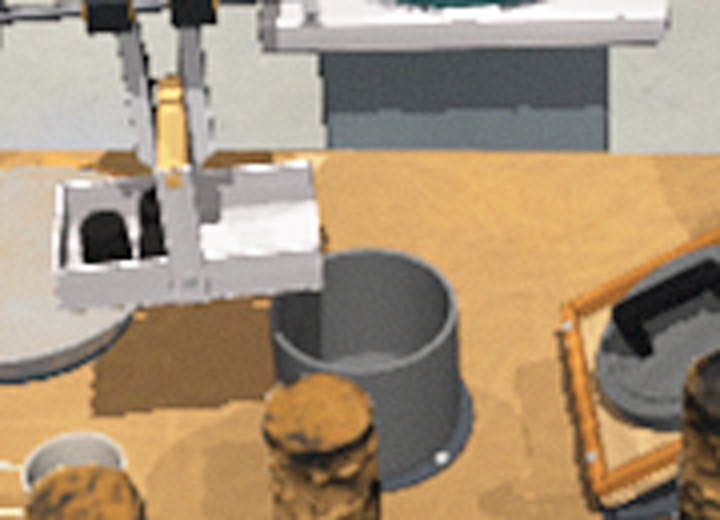

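The scoop is held level with the plugs still at its back; the tub's rim centres at about crop (366,310), i.e. (588,-60). Tipping in small steps about the spout.

play_rows --pt "1 0.6 -3 11 -0.045 0 0" --pt "1 0.6 -6 10 -0.09 0 0" --pt "1 0.6 -9 9.5 -0.135 0 0" --pt "1 0.6 -12 9 -0.18 0 0" --pt "1 0.6 -15 8.5 -0.225 0 0" --pt "1 0.6 -19 8 -0.27 0 0" --pt "1 0.6 -22 8 -0.31 0 0" --pt "1 0.6 -25.5 7.5 -0.35 0 0"

```text
time_s: 13.55
tcp_pos: [592.7, -125.4, 199.3]
orientation: [2.789, 0.145, 0.027]
contact_force: [0.3, -0.3, -1.9]
opening: 0.169
grip_force: 30.0
```

```bash
python3 -c "
from h import *
s,R=st()
for th in (25,30,35,40,45,50): row(*pour(th,107))
"
```

```text
t 13.55 p [ 592.7 -125.4  199.3] x [0.995 0.104 0.001] y [ 0.097 -0.935  0.342] z [ 0.037 -0.34  -0.94 ] q [ 0.24  0.39 -0.35  1.75  0.55  1.09 -1.82] F [ 0.3 -0.3 -1.9] op 0.169 g 30.0
[-0.1 -8.5  1.9] [-0.087 -0.001 -0.001]
[ -0.1 -14.9  -3.4] [-0.174 -0.001 -0.001]
[ -0.1 -21.6  -8.2] [-0.261 -0.001 -0.001]
[ -0.1 -28.8 -12.3] [-0.349 -0.001 -0.001]
[ -0.1 -36.3 -15.8] [-0.436 -0.001 -0.001]
[ -0.1 -44.1 -18.7] [-0.523 -0.001 -0.001]
```

play_rows --pt "1 0 -4 1 -0.043 0 0" --pt "1 0 -8.5 2 -0.087 0 0" --pt "1 0 -12 -1 -0.13 0 0" --pt "1 0 -15 -3.4 -0.174 0 0" --pt "1 0 -18 -6 -0.218 0 0" --pt "1 0 -21.5 -8 -0.261 0 0" --pt "1 0 -25 -10 -0.305 0 0" --pt "1 0 -29 -12.3 -0.349 0 0"

```text
time_s: 14.35
tcp_pos: [589.5, -94.1, 201.0]
orientation: [2.441, 0.127, 0.048]
contact_force: [0.5, 0.1, -2.3]
opening: 0.171
grip_force: 30.0
```

```bash
python3 -c "
from h import *
s,R=st()
for th in (45,50,55,60,65): row(*pour(th,107))
im=camera('side');cv2.imwrite('pics/q1.png',im)
print([(np.round(q['centre'],1).tolist(),round(q['conf'],2)) for q in spotter.boxes_of('side','plug_0')[:5]])
"
```

```text
t 14.35 p [589.5 -94.1 201. ] x [0.995 0.104 0.001] y [ 0.079 -0.762  0.643] z [ 0.068 -0.639 -0.766] q [-0.03  0.44 -0.29  1.8   0.86  1.25 -2.2 ] F [ 0.5  0.1 -2.3] op 0.171 g 30.0
[-0.1 -5.7 -5.8] [-0.087 -0.001 -0.001]
[ -0.1 -12.1 -11.1] [-0.174 -0.001 -0.001]
[ -0.1 -18.8 -15.8] [-0.262 -0.001 -0.001]
[ -0.1 -26.  -20. ] [-0.349 -0.001 -0.001]
[ -0.1 -33.5 -23.5] [-0.436 -0.    -0.001]
[([177.7, 195.4], 0.6), ([183.9, 196.0], 0.3)]
```

play_rows --pt "1 0 -3 -3 -0.043 0 0" --pt "1 0 -5.7 -6 -0.087 0 0" --pt "1 0 -9 -8.5 -0.13 0 0" --pt "1 0 -12 -11 -0.174 0 0" --pt "1 0 -15.5 -13.5 -0.218 0 0" --pt "1 0 -19 -16 -0.262 0 0" --pt "1 0 -22 -18 -0.305 0 0" --pt "1 0 -26 -20 -0.349 0 0"

```text
time_s: 15.25
tcp_pos: [586.2, -62.4, 199.6]
orientation: [2.094, 0.107, 0.063]
contact_force: [-0.6, -0.6, -1.6]
opening: 0.167
grip_force: 30.0
```

```bash
python3 -c "
from h import *
s,R=st()
for th in (65,70): row(*pour(th,107))
im=camera('side');cv2.imwrite('pics/q2.png',im)
print([(np.round(q['centre'],1).tolist(),round(q['conf'],2)) for q in spotter.boxes_of('side','plug_0')[:5]])
"
```

```text
t 15.25 p [586.2 -62.4 199.6] x [0.995 0.103 0.001] y [ 0.051 -0.499  0.865] z [ 0.089 -0.861 -0.501] q [-0.26  0.59 -0.23  1.79  1.06  1.49 -2.47] F [-0.6 -0.6 -1.6] op 0.167 g 30.0
[-0.2 -6.3 -6.6] [-0.089  0.001 -0.002]
[ -0.2 -12.6 -11.9] [-0.176  0.001 -0.002]
[]
```

play_rows --pt "1 0 -6 -6 -0.089 0 0" --pt "1 0 -10 -9 -0.14 0 0" --pt "1 0 -10 -14 -0.14 0 0" --pt "1 0 -10 -9 -0.14 0 0" --pt "1 0 -10 -14 -0.14 0 0" --pt "1 0 -10 -9 -0.14 0 0"

```text
time_s: 15.95
tcp_pos: [585.3, -49.4, 196.2]
orientation: [1.956, 0.099, 0.07]
contact_force: [-0.8, 0.4, -1.4]
opening: 0.171
grip_force: 30.0
```

```bash
python3 -c "
from h import *
s,R=st()
im=camera('side');t=camera('top')
f=lambda i,x,y,w,h:cv2.resize(i[y:y+h,x:x+w],None,fx=4,fy=4,interpolation=cv2.INTER_CUBIC)
cv2.imwrite('pics/q3.png',np.hstack([f(im,155,140,100,125),f(t,250,125,95,125)]))
for c in('side','top'):print([(np.round(q['centre'],1).tolist(),round(q['conf'],2)) for q in spotter.boxes_of(c,'plug_0')[:5]])
"
```

```text
t 15.95 p [585.3 -49.4 196.2] x [0.995 0.103 0.002] y [ 0.037 -0.376  0.926] z [ 0.096 -0.921 -0.377] q [-0.33  0.67 -0.21  1.78  1.12  1.59 -2.55] F [-0.8  0.4 -1.4] op 0.171 g 30.0
[]
[([291.8, 175.6], 0.46)]
```

View pics/q3.png

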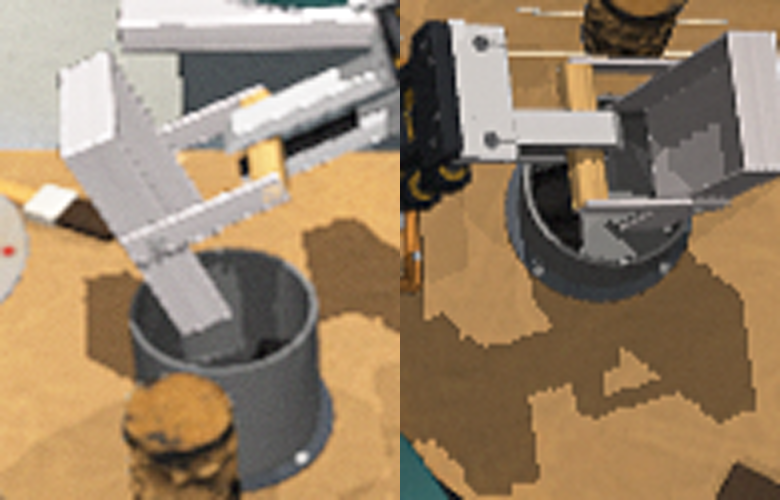

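The scoop looks empty and the black plugs show inside the tub. Raising, then levelling.

```bash
python3 -c "
from h import *
s,R=st()
print(np.round(R.T@[0,0,60],1))
for th in (50,30,10,0): row(*pour(th,170))
"
```

```text
t 16.15 p [584.9 -50.  195.4] x [0.995 0.103 0.001] y [ 0.038 -0.374  0.927] z [ 0.095 -0.922 -0.376] q [-0.33  0.68 -0.21  1.78  1.12  1.59 -2.55] F [-1.1 -0.7 -2.9] op 0.167 g 30.0
[  0.   55.6 -22.5]
[-0.  74.8 -0.1] [ 0.313  0.001 -0.002]
[ 0.  83.1 31.8] [ 0.662  0.001 -0.002]
[ 0.1 79.9 64.6] [ 1.011e+00  1.000e-03 -2.000e-03]
[ 0.1 74.1 80.1] [ 1.186  0.    -0.002]
```

play_rows --pt "1 0 28 -11 0 0 0" --pt "1 0 56 -20 0.05 0 0" --pt "1 0 68 -8 0.19 0 0" --pt "1 0 75 0 0.313 0 0" --pt "1 0 78 11 0.43 0 0" --pt "1 0 81 22 0.55 0 0" --pt "1 0 83 32 0.662 0 0" --pt "1 0 83 42 0.78 0 0"

```text
time_s: 16.95
tcp_pos: [592.4, -119.5, 257.4]
orientation: [2.736, 0.142, 0.033]
contact_force: [0.1, -0.5, -2.9]
opening: 0.166
grip_force: 30.0
```

```bash
python3 -c "
from h import *
s,R=st()
row(*pour(0,170))
row((434,75,200),tool(-84.03))
"
```

```text
t 16.95 p [ 592.4 -119.5  257.4] x [0.995 0.104 0.003] y [ 0.094 -0.915  0.391] z [ 0.043 -0.389 -0.92 ] q [ 0.17  0.33 -0.3   1.7   0.54  1.19 -1.8 ] F [ 0.1 -0.5 -2.9] op 0.166 g 30.0
[-0.4 20.4 34.1] [ 0.402 -0.003 -0.001]
[-137.5 -215.5  -29.7] [ 0.402 -0.003 -0.001]
```

play_rows --pt "1 -10 -5 15 0.1 0 0" --pt "1 -28 -30 15 0.2 0 0" --pt "1 -46 -65 5 0.3 0 0" --pt "1 -64 -95 0 0.402 -0.003 0" --pt "1 -84 -125 -8 0.402 -0.003 0" --pt "1 -104 -160 -16 0.402 -0.003 0" --pt "1 -122 -190 -24 0.402 -0.003 0" --pt "1 -137 -215 -30 0.402 -0.003 0"

```text
time_s: 17.75
tcp_pos: [432.8, 75.9, 198.9]
orientation: [3.133, 0.162, -0.003]
contact_force: [1.2, -0.2, -2.1]
opening: 0.167
grip_force: 30.0
```

```bash
python3 -c "
from h import *
s,R=st()
row((434,75,90),tool(-84.03))
"
```

```text
t 17.75 p [432.8  75.9 198.9] x [ 0.995  0.103 -0.002] y [ 0.103 -0.995  0.004] z [-0.002 -0.005 -1.   ] q [ 0.21  0.11 -0.49  2.04  0.07  1.   -1.78] F [ 1.2 -0.2 -2.1] op 0.167 g 30.0
[  1.3   0.6 108.9] [ 0.004  0.002 -0.001]
```

play_rows --pt "1 1 0.5 30 0.004 0.002 0" --pt "1 1 0.5 65 0.004 0.002 0" --pt "1 1 0.5 95 0.004 0.002 0" --pt "1 1 0.5 115 0.004 0.002 0" --pt "1 1 0.5 120 0.004 0.002 0" --pt "1 1 0.5 120 0.004 0.002 0"

```text
time_s: 18.35
tcp_pos: [434.8, 73.9, 78.9]
orientation: [-3.137, -0.162, 0.002]
contact_force: [0.6, -0.1, -1.1]
opening: 0.167
grip_force: 30.0
```

```bash
python3 -c "
from h import *
s,R=st()
row((434,75,66.9),tool(-84.03))
"
```

```text
t 18.35 p [434.8  73.9  78.9] x [ 0.995  0.103 -0.001] y [ 0.103 -0.995 -0.   ] z [-0.001 -0.    -1.   ] q [ 0.16  0.31 -0.45  2.15  0.2   0.72 -1.89] F [ 0.6 -0.1 -1.1] op 0.167 g 30.0
[-0.6 -1.1 12. ] [-0.     0.001 -0.001]
```

play_rows --pt "1 0 0 4 0 0 0" --pt "1 0 0 8 0 0 0" --pt "1 0 0 11 0 0 0" --pt "1 0 0 12 0 0 0" --pt "1 0 0 12 0 0 0" --pt "1 0 0 12 0 0 0"

```text
time_s: 18.95
tcp_pos: [435.1, 74.0, 67.0]
orientation: [-3.137, -0.162, 0.0]
contact_force: [-0.1, 0.2, -2.2]
opening: 0.167
grip_force: 30.0
```

```bash
python3 -c "
from h import *
s,R=st()"
```

```text
t 18.95 p [435.1  74.   67. ] x [ 0.995  0.103 -0.   ] y [ 0.103 -0.995 -0.   ] z [-0.  0. -1.] q [ 0.15  0.33 -0.45  2.16  0.22  0.7  -1.91] F [-0.1  0.2 -2.2] op 0.167 g 30.0
```

play_rows --pt "1 0 0 1 0 0 0" --pt "1 0 0 1.5 0 0 0" --pt "1 0 0 1.5 0 0 0"

```text
time_s: 19.25
tcp_pos: [435.4, 74.0, 66.7]
orientation: [3.137, 0.162, 0.001]
contact_force: [-12.8, -3.1, 36.7]
opening: 0.17
grip_force: 30.0
```

```bash
python3 -c "
from h import *
s,R=st()"
```

```text
t 19.25 p [435.4  74.   66.7] x [0.995 0.103 0.   ] y [ 0.103 -0.995  0.001] z [ 0.    -0.001 -1.   ] q [ 0.15  0.33 -0.45  2.16  0.22  0.69 -1.91] F [-12.8  -3.1  36.7] op 0.17 g 30.0
```

On the table. Easing off, releasing, rising.

play_rows --pt "1 0 0 -1.5 0 0 0" --pt "0.4 0 0 -1.5 0 0 0" --pt "0 0 0 -1.5 0 0 0" --pt "-0.3 0 0 -1.5 0 0 0" --pt "-0.3 0 0 -1.5 0 0 0" --pt "-0.3 0 0 -30 0 0 0" --pt "-0.3 0 0 -70 0 0 0" --pt "-0.3 0 0 -110 0 0 0"

```text
time_s: 20.05
tcp_pos: [434.5, 74.1, 176.5]
orientation: [-3.137, -0.162, 0.003]
contact_force: [1.1, -1.1, -0.1]
opening: 0.649
grip_force: 0.0
```

play_rows --pt "-0.3 0 20 -40 0 0 0" --pt "-0.3 0 60 -60 0 0 0" --pt "-0.3 0 110 -60 0 0 0" --pt "-0.3 0 160 -60 0 0 0" --pt "-0.3 0 210 -60 0 0 0" --pt "-0.3 0 240 -60 0 0 0" --pt "-0.3 0 250 -60 0 0 0"

```text
time_s: 20.75
tcp_pos: [460.3, -177.9, 235.0]
orientation: [3.138, 0.155, -0.002]
contact_force: [-0.2, -0.4, -0.1]
opening: 0.649
grip_force: 0.0
```

```bash
python3 -c "
from h import *
s,R=st()
a=camera('side');b=camera('top')
for n in ('plug_0','scoop','lid','paint_tin','viscosity_cup','mixing_cup'):
  for c in('side','top'):print(n,c,[(np.round(q['centre'],1).tolist(),round(q['conf'],2)) for q in spotter.boxes_of(c,n)[:4]])
for c,i,o in(('side',a,cv2.imread('pics/side0.png')),('top',b,cv2.imread('pics/top0.png'))):
  for nm,X in(('scoop',(433,76,15)),('tin',(380,239,40)),('vc',(668,-215,27)),('mc',(680,294,40))):
    u,v=proj(c,X).astype(int);d=cv2.absdiff(i,o)[v-18:v+18,u-20:u+20];print(c,nm,d.mean().round(1),(d.max(2)>60).sum())
# dark pixels in tub mouth vs where
u,v=proj('top',(587,-61,20)).astype(int);w=b[v-22:v+23,u-24:u+25].max(2)<38
nl,l,stt,ce=cv2.connectedComponentsWithStats(w.astype(np.uint8))
print([(k[4],np.round(q+[u-24,v-22]).tolist()) for k,q in zip(stt[1:],ce[1:]) if k[4]>10], proj('top',(587,-61,6)),proj('top',(587,-11,6)))
"
```

```text
t 20.75 p [ 460.3 -177.9  235. ] x [ 0.995  0.099 -0.001] y [ 0.099 -0.995 -0.   ] z [-0.001 -0.    -1.   ] q [ 0.55  0.16 -0.27  1.89  0.05  1.1  -1.21] F [-0.2 -0.4 -0.1] op 0.649 g 0.0
plug_0 side []
plug_0 top [([288.9, 184.3], 0.57)]
scoop side [([263.9, 195.6], 0.6), ([136.6, 253.1], 0.46)]
scoop top [([248.7, 233.4], 0.69)]
lid side [([290.7, 220.8], 0.84)]
lid top [([225.1, 167.9], 0.71)]
paint_tin side [([327.4, 176.2], 0.62), ([376.3, 245.2], 0.47)]
paint_tin top [([177.3, 255.1], 0.83)]
viscosity_cup side [([138.4, 251.8], 0.76)]
viscosity_cup top [([363.3, 139.3], 0.79), ([212.9, 185.4], 0.18)]
mixing_cup side [([376.1, 243.3], 0.71), ([261.5, 196.0], 0.28)]
mixing_cup top [([247.9, 234.7], 0.71), ([158.8, 136.9], 0.65)]
side scoop 38.2 288
side tin 4.0 0
side vc 4.1 0
side mc 2.8 0
top scoop 49.5 399
top tin 7.4 0
top vc 11.9 0
top mc 11.9 0
[(np.int32(204), [289.0, 173.0]), (np.int32(19), [313.0, 190.0])] [300.08875181 176.07339475] [281.04164067 176.04072789]
```

```bash
python3 -c "
from h import *
b=camera('top').max(2);a=camera('side').max(2)
for r in range(152,200,1): print(''.join('#' if v<25 else '+' if v<45 else '.' if v<90 else ' ' for v in b[r,272:330]))
print('scoop interior');
o=cv2.imread('pics/top0.png').max(2)
print((o[215:255,216:280]<45).sum(),(b[215:255,216:280]<45).sum(),'side',(cv2.imread('pics/side0.png').max(2)[185:216,236:292]<45).sum(),(a[185:216,236:292]<45).sum())
"
```

```text
.++++.....+++....+++.                 
                   .++++...............+++                
                 .+++++++++..............++.              
                .++++++++++++..............+.             
               .++++++++++++++..............+.            
              .++++++++++++++++............+.+.           
              +++++++++++.++.++++.............+.          
             .+++++++............+.............+          
            .++++++..................+.........++         
            .++++..............................++.        
            ++++.................................+        
         . .++............................+.+....+        
           .++...................................+.       
        .  ++....................................++       
        . .+....++##+.............................+       
        . .+.++######...........................+++       
        . .+#######+++.........................+..+       
        . .#######+++.........................+.+++.      
        + .+###++++++#.........................++++       
[... 1044 characters left out ...]
  .++....         
         ...........+.                  .++++...          
         .. ........++++.          . ..++++.....          
         .....+......+..+++........++++++++  ..           
          ..  +.........+.++.+++++++++++++.  .            
          .. .........++.....+++..++++++..+..             
           ................+.+.++++++++.....              
             ...........++.++++++++.+......               
           .  ........+....+++++..........                
           .   .........................                  
                 ......................    .              
                   . ...............       .              
scoop interior
221 1 side 184 72
```

```bash
python3 -c "
from h import *
for c in('top','side'):
  b=camera(c).max(2).astype(int);o=cv2.imread(f'pics/{c}0.png').max(2).astype(int)
  w=((b<50)&(o>b+30)).astype(np.uint8);n_,l,s_,ce=cv2.connectedComponentsWithStats(w)
  print(c,[(int(k[4]),k[:4].tolist()) for k in s_[1:] if k[4]>12])
  if c=='side':
    print('tub',proj(c,(587,-61,90)),proj(c,(587,-61,6)))
    for r in range(200,240): print(''.join('#' if v<22 else '+' if v<40 else '.' if v<70 else ' ' for v in b[r,184:240]))
    print('scoop')
    for r in range(185,216): print(''.join('#' if v<22 else '+' if v<45 else '.' if v<80 else ' ' for v in b[r,234:294]))
  else:
    for r in range(164,188): print(' '.join('%3d'%v for v in b[r,281:297]))
"
```

```text
top [(92, [392, 129, 12, 29]), (1580, [371, 140, 31, 121]), (266, [461, 145, 14, 72]), (489, [283, 150, 40, 38]), (212, [214, 159, 31, 11]), (126, [280, 169, 42, 25]), (49, [333, 193, 11, 35]), (100, [353, 216, 17, 11]), (567, [373, 269, 67, 93]), (61, [441, 355, 48, 20]), (71, [371, 371, 13, 13])]
 97 138  50  39  45  61  66  69  69  67  64  68  68  67  66  67
123 102  33  36  61  59  67  66  64  65  48  64  67  63  65  65
123  90  37  48  56  58  58  31  33  10  10  35  69  64  68  65
145  74  35  53  33  32  14   8  13  12  21  20  64  65  65  64
148  68  24   9  16  10  14  17  18  19  34  28  37  66  68  65
146  58  10  11  21  17  19  14  17  27  27  26  46  68  68  65
147  79  23  17  12  21  23  29  27  25  29  25  18  66  66  66
143  84  21  16  30  32  32  30  33  33  31  29  23  51  64  62
130  96  18  30  28  32  30  29  32  35  29  32  13  38  58  68
 93 118  27  29  30  32  30  28  33  30  32  33  12  38  69 125
 75 128  37  26  36  30  32  33  32  29  32  31  16  13 126 125
 49 144  69  26  29  31  32  30  28  31  31  33  19  43 128 120
 39 126  85  23  26  22  25  32 
[... 4671 characters left out ...]
                             
                                                            
                                                           .
                                                         .++
                                                       .+#++
                                                     .+#++++
                                                   .+##+++++
                                                 .++++++++++
                                               .+++++++++++#
                                             .+#+++++++#+#+#
                                           .++#+#++++#+++##+
                                          ++++#++++#++##++..
```

```bash
python3 -c "
from workcell import bot
print(bot.hand_in())"
```

```text
the job is handed in; nothing more can be done
None
```

I handed the job in at about 21 s, and the hand-in gave no verdict: the lid lies in the rest, the scoop stands empty on the table, the tin and cups look unmoved, and no plugs show outside the tub, but they overlap inside it, so I couldn't count all three.

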